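# Unload the plate spinner into the draining rack

### The arm

A 6-joint arm with a two-finger parallel gripper is mounted at the origin on the work surface. World frame = base frame: x ahead of the robot, y to its left, z up, the work surface at z = 0. Lengths are in m, angles in rad, forces in N, time in s.
With the tool pointing down it reaches from about 0.3 to 0.85 m from the base axis. Payload 4.2 kg.
Tool frame: the origin (TCP) lies at the very end of the fingers, on their centre line; the grasp point (between the pads) lies 19 mm behind it (manip.tcp_to_grasp is the distance from the TCP to the grasp point, in m); z points along the fingers, y is the line along which they close (so a half turn about z gives the same grasp; the last joint's range is limited). The gripper opens to 91 mm and grips with 3 to 60 N. Pads are 32 mm wide; open, the fingers measure 118 mm over their backs; the gripper's body (76 mm by 178 mm) begins 60 mm behind the grasp point.
Start: joints at [1.1, 0.32, 1.565, -0, 1.257, -0.02], TCP at [0.251, 0.518, 0.214] pointing down, gripper open.
Joint ranges: [-3.11, 3.11], [-0.84, 2.01], [0.21, 2.61], [-1.34, 4.49], [0.05, 2.63], [-2.56, 2.56]. Speed limits (rad/s): [2.57, 2.57, 3.14, 3.14, 3.14, 3.14].

### API

Orientations are given as a rotation vector (axis times angle).
In Python, from bench import status, eyes, workorder, manip gives the robot as it stands.
- The arm moves only by the tool jog_arm, never from a script. Its argument "moves" is a list of rows, each a list of 3 entries, a list of its own where there are three numbers: the opening in per cent of the stroke, from 0 (shut) to 100 (fully open), then the shift along the tool's x, y, z in m, then the turn, a rotation vector about the tool's x, y, z in rad. A call has exactly 8 rows; each row is the pose to reach, as a shift and turn from the pose commanded when the call began, along the tool's axes at that moment; what a row does not reach only later rows make up. A row lasts 1/12 s, in which the tool goes at most 41.7 mm and 7.16 degrees, less where a joint would pass 70% of its speed; a pose out of reach is approached as far as the arm can. A call with a gripper value outside its range is refused whole. The fingers move at their own pace and stop on an object; "newtons" is the grip in N (left out, the last holds). Time passes only in rows, so rows that repeat a pose let the fingers close, or fill a call up. It gives the time, the measured TCP pose, the force, the opening and the grip force at its end, in the units of the state.
- status.sense(): the state, without advancing time (a new reading comes with each control period).
- eyes.get_image(name): name is "scene" or "top" or "wrist"; returns (picture, depth): 384x512x3 uint8, red, green, blue; 384x512 float32, m along the optical axis (not along the pixel's ray), 0 where there is no reading.
- eyes.camera_params(name): a dict with "fx", "fy", "cx", "cy" (pixels), "position" and "rotation" of the camera in the world. Camera axes: x right, y down, z forward; pixel columns grow to the right and rows downward; lengths in m; the calibration is good to about 2 mm. A picture is of the moment at which its call begins: read the wrist's pose just before it. camera_params takes no time and is no camera call; for the wrist camera it gives the pose at the moment of the call.
- workorder.job_done(): hands the job in; it is judged then, once.
The state is a dict: "time_s": time; "joint_pos": joint angles; "joint_velocities": joint speeds; "tau": joint torques, N m; "tcp_pos": TCP position; "ee_rot": TCP orientation; "force": force on the tool from outside, world axes, zero at the start; "ft_torque": the same for the moment, N m; "width": opening from 0.0 (shut) to 1.0 (fully open); "grasp_force": force on a finger pad.
Only numpy, scipy, OpenCV 4.12 (cv2) and the standard library are available. Lean on these libraries where they do the work, as an engineer would, in place of code of your own. Each camera call takes 0.05 s, during which the arm holds its last target. There are 200 camera calls.

### The job

The spin is over: lift the two microplates out of the spinner's rotor, where only their top edges are free to grip, and stand each on its long edge in a free slot of the wire draining rack, fully down, so that all four plates of the set stand there. Set them down without dropping them, and leave the two plates already in the rack, the open lid and everything else on the bench as they are.

Things in the scene. Friction and masses are not known exactly. Their poses are not given: they have to be found in the camera images.
- plate_a_center (a point): 96-well microplate, rigid white plastic, 127.8 long x 85.5 x 14.4 mm thick, about 75 g, upright on a long edge in a holder of the spinner's rotor. The point is its centre, 42.75 mm above the edge it stands on; x across the thickness (x- is the face with the wells, at the start towards the rotor's axis), y along the length, z up. Both broad faces are flat for gripping.
- plate_b_center (a point): the second such microplate, in the opposite holder of the rotor, wells facing those of the first; the same in all respects
- rotor: rotor of the spinner. Origin on its upright axis, 32 mm above the bench, z up; it turns with slight friction. Two holders, plates' centres 60 mm either side of the axis along its x. A plate's foot is 46 mm above the bench, its upper 39 mm are exposed, 23 mm of it above the deck. A spring leaf (4 N) on the axis side presses it to the holder's outer wall: it pulls straight up against a few N.
- plate_c_center (a point): a third such microplate, already standing in a slot of the draining rack, same size and same meaning of point and axes; it stays there
- plate_d_center (a point): the fourth such microplate, already standing in another slot of the draining rack; it stays there
- rack: draining rack, fixed: drip tray 270 x 150 mm, ten 4 mm wire hoops (100 mm wide, 60 mm tall) making nine slots 22 mm clear, middles at x = -104, -78, -52, -26, 0, 26, 52, 78, 104 mm. Origin: centre of the underside, on the bench; x along the row, y along a plate's length, z up. Plates stand on bars 14 mm above the bench, facing either way; side by side there is 11 mm between them.
- spinner: plate spinner (small centrifuge for microplates), fixed: white housing 250 mm wide (y), deck 108 mm above the bench, from x = -190 mm (sloping console, front) to x = +146 mm (lid hinge, rear). Origin: on the rotor's axis, on the bench; x to the rear, z up. A round bowl of 218 mm diameter opens in the deck; the rotor's hub is 102 mm above the bench.
- lid (a joint): hinge of the spinner's clear dome lid (262 x 236 x 62 mm), rad: 0 shut, growing as it opens; the hinge line runs along the spinner's y at x = +140 mm, 122 mm above the bench. It stands open, past the vertical, leaning away from the bowl, and stays where it is left; its upper edge is about 380 mm above the bench
- bottle_center (a point): bystander: amber reagent bottle, 64 mm diameter, 165 mm tall; point half-way up (all bystanders: z up)
- beaker_center (a point): bystander: glass beaker, 68 mm diameter, 95 mm tall; point half-way up
- jar_center (a point): bystander: glass jar with black cap, 62 mm diameter, 85 mm tall; point half-way up
- petri_stack_center (a point): bystander: stack of three covered Petri dishes, 92 mm diameter, 47 mm tall; point half-way up
- petri_dish_center (a point): bystander: one covered Petri dish, 92 mm diameter, 15 mm tall; point half-way up
- tip_box_center (a point): bystander: pipette-tip box, 84 x 122 x 62 mm; point half-way up
- slide_box_center (a point): bystander: black slide box, 89 x 102 x 33 mm; point half-way up

How it is judged:
By the outcome, as a careful person would: the job done as asked, in the order asked, and still so for the second after the job is handed in, with the robot touching nothing.
It also fails if it takes over 72 s, if anything falls off the work surface, if the arm or the gripper's body presses on something with over 40 N, if the wrist force passes 120 N, or if a joint passes its speed limit or range.

## Working session

There is one attempt and no reset: what is moved stays moved. The work goes in short steps, Python scripts to look and compute and a tool call to move; the robot and the scene stay as the last step left them, time stands still between calls to the robot, and variables do not carry over. Pictures are saved under pics/ and viewed, at most 10 in all, crops included, and the job is handed in when it is done.

Besides the shell and the picture viewer there is one more tool, called after ">>>" as name([rows], argument=value, ...), one row to a line, values as JSON. jog_arm: Moves the arm, as the interface text tells. Its arguments: {"type":"object","properties":{"moves":{"type":"array","items":{"type":"array"}},"newtons":{"type":"number"}},"required":["moves"]}

```bash
ls; mkdir -p pics
python3 - <<'E'
from bench import status, eyes, workorder, manip
import cv2,numpy as np
print(status.sense())
for n in ("scene","top"):
    p,d=eyes.get_image(n); cv2.imwrite(f"pics/{n}0.png",p[:,:,::-1]); np.savez(f"pics/{n}0.npz",p=p,d=d); print(n,eyes.camera_params(n),(d>0).mean())
E
```

```text
pics
{'time_s': 0.0, 'joint_pos': array([ 1.09999532e+00,  3.20281820e-01,  1.56567810e+00,  5.27592385e-06,
        1.25738652e+00, -2.00014150e-02]), 'joint_velocities': array([ 5.08137663e-04,  4.78655780e-04, -5.08636061e-04,  1.80530068e-03,
       -9.32338848e-05, -7.17515433e-04]), 'tau': array([ 1.34258138e-03, -4.12469029e+01, -2.31977302e+01,  7.26706395e-02,
        4.58222092e-02, -1.45731719e-04]), 'tcp_pos': array([0.25028847, 0.51710743, 0.21312643]), 'ee_rot': array([-7.02039513e-01, -3.06170382e+00,  2.67003016e-03]), 'force': array([-1.54746656,  0.29747104, -0.15948764]), 'ft_torque': array([-0.01719664, -0.0250489 ,  0.02146913]), 'grasp_force': 0.0, 'width': 0.9977487977416175}
scene {'fx': 413.9619225820701, 'fy': 413.9619225820701, 'cx': 256.7434544172744, 'cy': 197.4377392816432, 'position': array([ 0.99547224, -0.51489564,  1.21237811]), 'rotation': array([-2.42715109, -0.94792596,  0.25221097])} 0.9959920247395834
top {'fx': 469.00262391406613, 'fy': 469.00262391406613, 'cx': 249.81744258681886, 'cy': 193.15736987814952, 'position': array([0.40634982, 0.01520659, 1.77865524]), 'rotation': array([-2.16535489,  2.20842816, -0.09403784])} 0.9961140950520834
```

View pics/scene0.png

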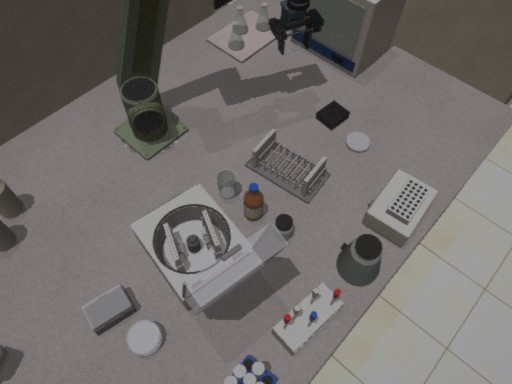

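View pics/top0.png

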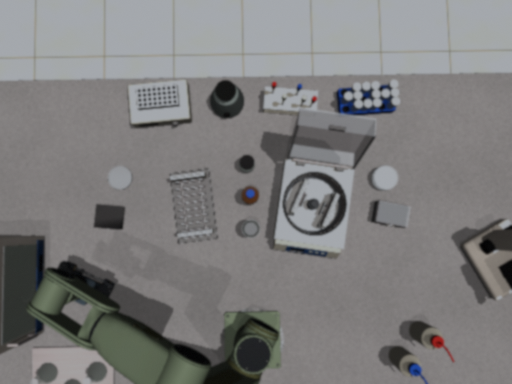

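The scene picture shows the spinner with its rotor's two white plates (≈(172,245) and (212,232)) and the rack at (288,165) with plates at both ends. In the top view the rotor is at (314,202) and the rack at (193,206), with plates at rows ≈175 and ≈238. Next I'll measure from depth.

```bash
cat > h.py <<'E'
import numpy as np,cv2
from scipy.spatial.transform import Rotation as R
from bench import status, eyes, workorder, manip
def cloud(d,c):
    v,u=np.mgrid[:d.shape[0],:d.shape[1]]
    P=np.stack([(u-c['cx'])/c['fx']*d,(v-c['cy'])/c['fy']*d,d],-1)
    return P@R.from_rotvec(c['rotation']).as_matrix().T+c['position']
def rect(Q):
    (c,s,a)=cv2.minAreaRect((Q[:,:2]*1000).astype(np.float32))
    return np.round(c,1),np.round(s,1),round(a,1)
def show(n,name,box,k):
    p,d=eyes.get_image(n); u0,v0,u1,v1=box
    cv2.imwrite(name,cv2.resize(p[v0:v1,u0:u1,::-1],None,fx=k,fy=k,interpolation=cv2.INTER_CUBIC)); return p,d
E
cat > m.py <<'E'
from h import *
im=[]
for n in("top","scene"):
    z=np.load(f"pics/{n}0.npz");P=cloud(z['d'],eyes.camera_params(n));p=z['p'].astype(int)
    bench=P[(abs(P[...,2])<.01)]; print(n,"bench z",np.median(bench[:,2]))
    np.save(f"pics/{n}P.npy",P)
    H=P[...,2]
    # components by height
    for lo,hi,nm in((.112,.142,'rotorplates'),(.08,.112,'rackplates+'),(.1,.112,'deck')):
        br=p.min(-1)>(110 if nm!='deck' else 0)
        m=((H>lo)&(H<hi)&br&(P[...,0]>.2)&(P[...,0]<.9)).astype(np.uint8)
        k,l,s,c=cv2.connectedComponentsWithStats(m)
        for i in range(1,k):
            if s[i,4]>12:
                Q=P[l==i]; print(nm,s[i,4],c[i].round(),rect(Q),"z",np.percentile(Q[:,2],[5,50,95]).round(3))
    if n=='top':
        a=z['p'][150:270,150:400,::-1]
        cv2.imwrite("pics/crop.png",cv2.resize(a,None,fx=3.2,fy=3.2,interpolation=cv2.INTER_CUBIC))
E
python3 m.py
```

```text
top bench z -0.0005051919816709827
rotorplates 18 [359.  96.] (array([ 878. , -405.2]), array([16.6, 21.6]), 64.8) z [0.112 0.115 0.121]
rotorplates 16 [374. 103.] (array([ 852.5, -459. ]), array([35.8, 10.1]), 69.6) z [0.112 0.113 0.115]
rotorplates 13 [396. 103.] (array([ 850.4, -537.5]), array([15.5, 18.3]), 43.1) z [0.112 0.113 0.118]
rotorplates 769 [323. 158.] (array([ 651.5, -262.1]), array([224.2,  80.3]), 80.6) z [0.113 0.119 0.128]
rotorplates 140 [299. 196.] (array([ 520.3, -176.5]), array([ 14.6, 125.7]), 64.5) z [0.125 0.13  0.137]
rotorplates 136 [330. 210.] (array([ 467.1, -284.7]), array([ 14.5, 122.7]), 64.7) z [0.124 0.13  0.136]
rackplates+ 287 [367.  98.] (array([ 869.3, -433.1]), array([165. ,  60.8]), 89.4) z [0.102 0.108 0.112]
rackplates+ 71 [395.  97.] (array([ 872. , -537.6]), array([54.9, 28.2]), 4.0) z [0.104 0.109 0.111]
rackplates+ 570 [158. 103.] (array([858.6, 325.3]), array([ 83.1, 212.8]), 0.7) z [0.081 0.101 0.109]
rackplates+ 117 [157. 114.] (array([832.8, 332.8]), array([46.7, 91. ]), 4.1) z [0.08  0.082 0.087]
rackplates+ 25 [185. 115.] (array([8
[... 4012 characters left out ...]
33.3]), 22.8) z [0.1   0.101 0.104]
deck 27 [310. 175.] (array([609.3, 189.5]), array([13.9, 50.6]), 7.4) z [0.1   0.102 0.104]
deck 516 [404. 196.] (array([879.8, 327.6]), array([ 45.1, 153.1]), 2.8) z [0.102 0.105 0.109]
deck 2474 [180. 230.] (array([ 493.5, -229.9]), array([251.5, 293.4]), 80.5) z [0.104 0.108 0.111]
deck 86 [253. 201.] (array([536.8,  -7.9]), array([60.7, 48.6]), 49.2) z [0.102 0.107 0.112]
deck 40 [191. 238.] (array([ 495.7, -231.4]), array([21. , 21.9]), 49.0) z [0.1   0.103 0.106]
deck 44 [350. 256.] (array([872. ,  44.4]), array([13.4, 59. ]), 51.9) z [0.102 0.106 0.111]
deck 351 [246. 373.] (array([ 867.4, -397.9]), array([102.3,  48.5]), 49.9) z [0.107 0.11  0.112]
```

View pics/crop.png

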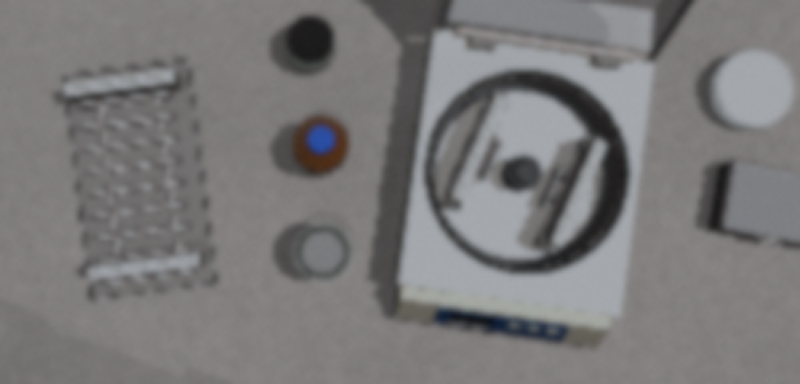

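Rotor plates: (521,-176.5) and (469,-285) mm, thickness direction 64.5°. The rack plates are at (603.5,225) and (396.5,198.5), in the end slots. I'll refine the rack on the way, using the wrist camera above it.

```bash
cat >> h.py <<'E'
def go(x,y,z,yaw,turn=True):
    """tool-frame shift & turn from measured pose to TCP target, tool down, tool y at yaw deg (mod 180)"""
    s=status.sense(); M=R.from_rotvec(s['ee_rot']).as_matrix()
    cur=np.degrees(np.arctan2(M[1,1],M[0,1])); dy=(yaw-cur+90)%180-90; t=np.radians(yaw if abs(yaw-cur)<90 else yaw+180)
    T=np.array([[-np.sin(t),np.cos(t),0],[np.cos(t),np.sin(t),0],[0,0,-1]])
    T=np.array([[np.cos(t+np.pi/2),np.cos(t),0],[np.sin(t+np.pi/2),np.sin(t),0],[0,0,-1.]])
    print("shift",(M.T@(np.array([x,y,z])-s['tcp_pos'])).round(4),"turn",R.from_matrix(M.T@T).as_rotvec().round(4),"yaw",cur.round(2),"tcp",s['tcp_pos'].round(4),"t",s['time_s'])
E
python3 - <<'E'
from h import *
for n in("top","scene"):
    P=np.load(f"pics/{n}P.npy").reshape(-1,3)
    w=(abs(P[:,0]-.5)<.19)&(abs(P[:,1]-.211)<.13)
    for lo,hi in((.004,.04),(.03,.075)):
        Q=P[w&(P[:,2]>lo)&(P[:,2]<hi)];print(n,len(Q),rect(Q))
# wrist cam relative to tool
s=status.sense();c=eyes.camera_params("wrist");M=R.from_rotvec(s['ee_rot'])
print("cam in tool",M.inv().apply(c['position']-s['tcp_pos']),(M.inv()*R.from_rotvec(c['rotation'])).as_rotvec(),c['fx'])
go(.50,.21,.32,6.8)
E
```

```text
top 1816 (array([500.2, 211.6]), array([378.9, 258.5]), 0.1)
top 357 (array([499.3, 209.8]), array([238.4, 124. ]), 6.9)
scene 2093 (array([499.4, 211.2]), array([259.3, 379.2]), 89.9)
scene 575 (array([507., 209.]), array([228.5, 131.9]), 5.7)
cam in tool [ 8.29778706e-02 -6.24180708e-05 -1.71053897e-01] [-0.23355826 -0.23280206  1.55771163] 304.97679445805426
shift [-0.3586 -0.1679 -0.1065] turn [-1.5000e-03  8.0000e-04  1.0013e+00] yaw 64.17 tcp [0.2503 0.5172 0.2132] t 0.1
```

>>> jog_arm([
  [100, [-0.03, -0.013, 0], [0, 0, 0]],
  [100, [-0.06, -0.026, 0], [0, 0, 0]],
  [100, [-0.095, -0.042, 0], [0, 0, 0]],
  [100, [-0.13, -0.058, 0], [0, 0, 0]],
  [100, [-0.165, -0.073, 0], [0, 0, 0]],
  [100, [-0.2, -0.088, 0], [0, 0, 0]],
  [100, [-0.235, -0.103, 0], [0, 0, 0]],
  [100, [-0.27, -0.118, 0], [0, 0, 0]],
])

```text
time_s: 0.77
tcp_pos: [0.4428, 0.292, 0.2137]
ee_rot: [-0.702, -3.062, 0.0]
force: [0.8, 0.1, 0.1]
width: 0.995
grasp_force: 0.0
```

>>> jog_arm([
  [50, [-0.035, -0.015, 0], [0, 0, 0]],
  [50, [-0.07, -0.03, 0], [0, 0, 0]],
  [50, [-0.1, -0.045, 0], [0, 0, 0]],
  [50, [-0.125, -0.054, 0], [0, 0, 0]],
  [50, [-0.125, -0.054, 0], [0, 0, 0]],
  [50, [-0.125, -0.054, 0], [0, 0, 0]],
  [50, [-0.125, -0.054, 0], [0, 0, 0]],
  [50, [-0.125, -0.054, 0], [0, 0, 0]],
])

```text
time_s: 1.43
tcp_pos: [0.5302, 0.1915, 0.2138]
ee_rot: [-0.7, -3.062, -0.0]
force: [0.0, 0.1, -0.2]
width: 0.503
grasp_force: 0.0
```

Run:
```python
from h import *
s=status.sense();c=eyes.camera_params("wrist");p,d=eyes.get_image("wrist")
print(s['tcp_pos'],s['ee_rot'],s['width'],c['position'])
np.savez("pics/w1.npz",p=p,d=d,**{k:c[k] for k in c})
cv2.imwrite("pics/w1.png",cv2.resize(p[:,:,::-1],(768,576)))
```

```text
[0.53023475 0.19149908 0.21378804] [-7.00100193e-01 -3.06170929e+00 -9.75189129e-05] 0.5028310500895734 [0.45562711 0.22746878 0.38490088]
```

View pics/w1.png

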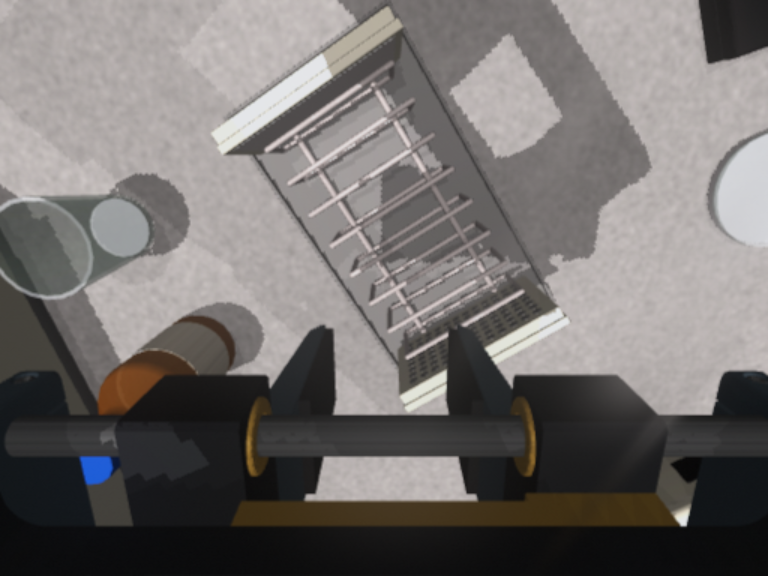

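The wrist view shows the rack clearly: eight-plus hoops running from (330,105) to (470,320), and plates in both end slots. The beaker and bottle are at left. I'll fit the hoop tops.

Run:
```python
from h import *
z=np.load("pics/w1.npz");P=cloud(z['d'],z).reshape(-1,3)
w=(abs(P[:,0]-.5)<.16)&(abs(P[:,1]-.211)<.11)
Q=P[w]; print(np.histogram(Q[:,2],np.arange(0,.11,.005)))
T=Q[(Q[:,2]>.056)&(Q[:,2]<.066)]
best=[]
for a in np.arange(5,9,.1):
    u=np.array([np.cos(np.radians(a)),np.sin(np.radians(a))]); s=(T[:,:2]-[.5,.2117])@u*1000
    s=s[abs(s)<88]; ph=np.exp(2j*np.pi*(s-13)/26).mean(); best.append((abs(ph),a,np.angle(ph)/2/np.pi*26,len(s)))
print(sorted(best)[-4:])
a=max(best)[1];u=np.array([np.cos(np.radians(a)),np.sin(np.radians(a))]);v=np.array([-u[1],u[0]])
s=(T[:,:2]-[.5,.2117])@u*1000; t=(T[:,:2]-[.5,.2117])@v*1000
for k in range(-4,5):
    m=abs(s-(k*26+13)-0)<10; print(k*26+13,m.sum(),np.median(s[m]).round(1),(np.percentile(t[m],[1,99]) if m.any() else 0))
for nm,x0 in(("lo",-.104),("hi",.104)):
    D=Q[(Q[:,2]>.09)]; D=D[np.sign((D[:,:2]-[.5,.2117])@u)==np.sign(x0)]; print(nm,rect(D),np.percentile(D[:,2],[50,99]))
```

```text
(array([14456, 10517,  3945,   277,   167,   208,   188,   272,   167,
         177,   283,  1713,  1815,   274,   321,   312,   326,   333,
         417,  3310,   746]), array([0.   , 0.005, 0.01 , 0.015, 0.02 , 0.025, 0.03 , 0.035, 0.04 ,
       0.045, 0.05 , 0.055, 0.06 , 0.065, 0.07 , 0.075, 0.08 , 0.085,
       0.09 , 0.095, 0.1  , 0.105]))
[(np.float64(0.9587892442769852), np.float64(6.699999999999994), np.float64(2.3362433936296174), 2407), (np.float64(0.9589584866367691), np.float64(6.399999999999995), np.float64(2.3264329893982083), 2411), (np.float64(0.9589900350471577), np.float64(6.599999999999994), np.float64(2.3324168346095697), 2407), (np.float64(0.9590656284318511), np.float64(6.499999999999995), np.float64(2.32963091704615), 2410)]
-91 672 -89.4 [-60.3690794   57.99738105]
-65 422 -62.5 [-49.23361372  51.11637352]
-39 399 -36.7 [-49.70743021  51.07027517]
-13 373 -10.8 [-49.3229538   50.95149469]
13 358 15.1 [-49.66918381  51.29910631]
39 341 40.9 [-49.20386738  51.34728646]
65 334 66.8 [-49.94823562  51.48204706]
91 628 98.5 [-58.90624311  61.30240077]
117 0 nan 0
lo (array([447.3, 192.6]), array([109.2, 151.1]), 6.4) [0.31342981 0.38490088]
hi (array([556.5, 219.2]), array([113.8, 127.4]), 6.3) [0.31567732 0.33420071]
  return _methods._mean(a, axis=axis, dtype=dtype,
  ret = ret.dtype.type(ret / rcount)
```

>>> jog_arm([
  [50, [-0.014, -0.03, -0.02], [0, 0, 0]],
  [50, [-0.028, -0.062, -0.03], [0, 0, 0]],
  [50, [-0.043, -0.095, -0.03], [0, 0, 0]],
  [50, [-0.058, -0.128, -0.03], [0, 0, 0]],
  [50, [-0.073, -0.161, -0.03], [0, 0, 0]],
  [50, [-0.088, -0.194, -0.03], [0, 0, 0]],
  [50, [-0.103, -0.227, -0.03], [0, 0, 0]],
  [50, [-0.118, -0.26, -0.03], [0, 0, 0]],
])

```text
time_s: 2.15
tcp_pos: [0.5236, -0.0952, 0.2443]
ee_rot: [0.699, 3.062, 0.0]
force: [0.3, 1.3, -0.0]
width: 0.503
grasp_force: 0.0
```

>>> jog_arm([
  [50, [-0.014, -0.03, 0], [0, 0, 0]],
  [50, [-0.026, -0.057, 0], [0, 0, 0]],
  [50, [-0.034, -0.075, 0], [0, 0, 0]],
  [50, [-0.034, -0.075, 0.02], [0, 0, 0]],
  [50, [-0.034, -0.075, 0.04], [0, 0, 0]],
  [50, [-0.034, -0.075, 0.05], [0, 0, 0]],
  [50, [-0.034, -0.075, 0.05], [0, 0, 0]],
  [50, [-0.034, -0.075, 0.05], [0, 0, 0]],
])

```text
time_s: 2.82
tcp_pos: [0.5221, -0.1762, 0.194]
ee_rot: [-0.7, -3.062, -0.0]
force: [-0.2, 0.5, 0.6]
width: 0.5
grasp_force: 0.0
```

Run:
```python
from h import *
z=np.load("pics/w1.npz");P=cloud(z['d'],z).reshape(-1,3)
Q=P[(abs(P[:,0]-.5)<.16)&(abs(P[:,1]-.211)<.12)&(P[:,2]>.096)&(P[:,2]<.106)]
for s in(-1,1): print(rect(Q[np.sign(Q[:,0]-.5)==s]))
c=eyes.camera_params("wrist");p,d=eyes.get_image("wrist")
np.savez("pics/w2.npz",p=p,d=d,**c)
cv2.imwrite("pics/w2.png",p[:,:,::-1])
P=cloud(d,c); m=((P[...,2]>.126)&(P[...,2]<.137)&(P[...,0]<.62)).astype(np.uint8)
k,l,s,cc=cv2.connectedComponentsWithStats(m)
for i in range(1,k):
    if s[i,4]>100: print(s[i],rect(P[l==i]),np.median(P[l==i][:,2]))
go(.521,-.1765,.097,64.5)
```

```text
(array([399.1, 198.9]), array([ 14.8, 127.8]), 6.5)
(array([605.3, 224.5]), array([ 15.2, 127.4]), 6.5)
[451 101  39  45 680] (array([530.1,  -4.9]), array([24.2, 32.9]), 60.2) 0.1299339473326413
[  93  129   38  122 2442] (array([ 459.6, -278.5]), array([ 15.8, 102.8]), 64.8) 0.13092073316222502
[ 251  128   19  149 2645] (array([ 521.7, -175.9]), array([ 14.4, 126.9]), 64.8) 0.13112726399630864
shift [ 0.0016 -0.0007  0.0978] turn [ 0.0002  0.0013 -0.0044] yaw 64.25 tcp [ 0.5226 -0.1765  0.1948] t 2.8667
```

View pics/w2.png

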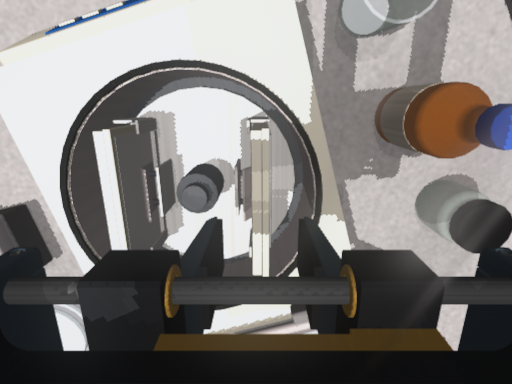

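The wrist view shows plate A at (260,195) centred between the fingers, with both fingers clear of the hub (195,190). Next: descend and grip.

>>> jog_arm([
  [50, [0.001, -0.0005, 0.025], [0, 0, -0.004]],
  [50, [0.001, -0.0005, 0.05], [0, 0, -0.004]],
  [50, [0.001, -0.0005, 0.07], [0, 0, -0.004]],
  [50, [0.001, -0.0005, 0.082], [0, 0, -0.004]],
  [50, [0.001, -0.0005, 0.09], [0, 0, -0.004]],
  [50, [0.001, -0.0005, 0.095], [0, 0, -0.004]],
  [50, [0.001, -0.0005, 0.095], [0, 0, -0.004]],
  [50, [0.001, -0.0005, 0.095], [0, 0, -0.004]],
], newtons=25)

```text
time_s: 3.53
tcp_pos: [0.5217, -0.1772, 0.0999]
ee_rot: [0.695, 3.062, -0.0]
force: [0.1, 0.7, 0.2]
width: 0.502
grasp_force: 0.0
```

>>> jog_arm([
  [30, [0, 0, 0], [0, 0, 0]],
  [20, [0, 0, 0], [0, 0, 0]],
  [10, [0, 0, 0], [0, 0, 0]],
  [0, [0, 0, 0], [0, 0, 0]],
  [0, [0, 0, 0], [0, 0, 0]],
  [0, [0, 0, 0], [0, 0, 0]],
  [0, [0, 0, 0], [0, 0, 0]],
  [0, [0, 0, 0], [0, 0, 0]],
])

```text
time_s: 4.2
tcp_pos: [0.5215, -0.1766, 0.0992]
ee_rot: [0.696, 3.062, 0.002]
force: [1.4, 4.3, 1.3]
width: 0.155
grasp_force: 25.0
```

>>> jog_arm([
  [0, [0, 0, -0.005], [0, 0, 0]],
  [0, [0, 0, -0.012], [0, 0, 0]],
  [0, [0, 0, -0.02], [0, 0, 0]],
  [0, [0, 0, -0.03], [0, 0, 0]],
  [0, [0, 0, -0.04], [0, 0, 0]],
  [0, [0, 0, -0.05], [0, 0, 0]],
  [0, [0, 0, -0.06], [0, 0, 0]],
  [0, [0, 0, -0.07], [0, 0, 0]],
])

```text
time_s: 4.87
tcp_pos: [0.5208, -0.1779, 0.1706]
ee_rot: [0.696, 3.063, -0.002]
force: [0.1, 0.1, -1.1]
width: 0.157
grasp_force: 25.0
```

>>> jog_arm([
  [0, [0, 0, -0.015], [0, 0, 0]],
  [0, [0, 0, -0.03], [0, 0, 0]],
  [0, [0, 0, -0.05], [0, 0, 0]],
  [0, [0, 0, -0.07], [0, 0, 0]],
  [0, [0, 0, -0.085], [0, 0, 0]],
  [0, [0, 0, -0.095], [0, 0, 0]],
  [0, [0, 0, -0.1], [0, 0, 0]],
  [0, [0, 0, -0.1], [0, 0, 0]],
])

```text
time_s: 5.53
tcp_pos: [0.5211, -0.1775, 0.2702]
ee_rot: [0.696, 3.061, -0.001]
force: [0.3, 0.2, -1.3]
width: 0.157
grasp_force: 25.0
```

Run:
```python
from h import *
c=eyes.camera_params("wrist");s=status.sense();p,d=eyes.get_image("wrist")
cv2.imwrite("pics/w3.png",p[:,:,::-1])
P=cloud(d,c); zt=s['tcp_pos'][2]
m=((P[...,2]>zt+.024)&(P[...,2]<zt+.042)&(np.linalg.norm(P[...,:2]-s['tcp_pos'][:2],axis=-1)<.09)&(p.min(-1)>110)).astype(np.uint8)
k,l,st,cc=cv2.connectedComponentsWithStats(m)
for i in range(1,k):
    if st[i,4]>100: print(st[i],rect(P[l==i]),np.percentile(P[l==i][:,2],[5,50,95])-zt)
go(.4757,.2093,.26,6.5)
go(.5273,.2152,.26,6.5)
```

```text
[ 245  146   32  130 3520] (array([ 494.2, -164.1]), array([14.8, 67.4]), 64.7) [0.03038803 0.03180073 0.03341417]
[248 305  26  29 719] (array([ 548.6, -190.5]), array([13.9, 20.6]), 65.1) [0.03077045 0.03197811 0.03343256]
shift [0.2076 0.3291 0.0089] turn [-1.0000e-04  2.0000e-04  1.0104e+00] yaw 64.39 tcp [ 0.5207 -0.1773  0.269 ] t 5.5833
shift [0.1637 0.3568 0.0089] turn [-1.0000e-04  2.0000e-04  1.0104e+00] yaw 64.39 tcp [ 0.5207 -0.1773  0.269 ] t 5.5833
```

View pics/w3.png

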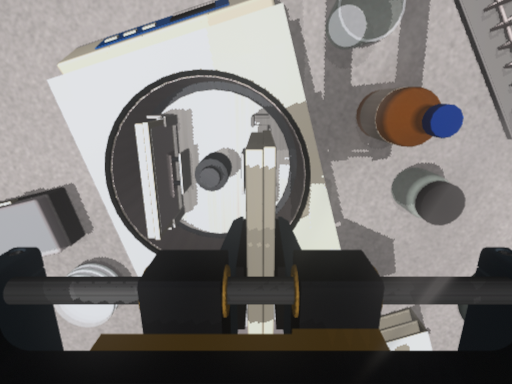

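Plate A is held, centred, with its top 32 mm above the TCP. The picture shows it clean at (260,220) and the other plate still in the rotor at (150,180). Next: carry it to slot -26.

>>> jog_arm([
  [0, [0.01, 0.016, 0], [0, 0, 0.05]],
  [0, [0.025, 0.04, 0], [0, 0, 0.12]],
  [0, [0.041, 0.065, 0], [0, 0, 0.2]],
  [0, [0.057, 0.09, 0], [0, 0, 0.28]],
  [0, [0.073, 0.116, 0], [0, 0, 0.36]],
  [0, [0.089, 0.141, 0], [0, 0, 0.44]],
  [0, [0.105, 0.166, 0], [0, 0, 0.52]],
  [0, [0.121, 0.192, 0], [0, 0, 0.6]],
])

```text
time_s: 6.25
tcp_pos: [0.4935, 0.0494, 0.2676]
ee_rot: [-1.575, -2.716, 0.003]
force: [0.7, -0.4, -0.4]
width: 0.164
grasp_force: 25.0
```

Run:
```python
from h import *
go(.4755,.2093,.2,6.5)
```

```text
shift [0.1477 0.0639 0.0676] turn [-2.800e-03 -4.000e-04  4.063e-01] yaw 29.78 tcp [0.4935 0.0494 0.2676] t 6.25
```

>>> jog_arm([
  [0, [0.025, 0.011, 0], [0, 0, 0.08]],
  [0, [0.05, 0.022, 0], [0, 0, 0.16]],
  [0, [0.075, 0.033, 0], [0, 0, 0.24]],
  [0, [0.1, 0.043, 0], [0, 0, 0.32]],
  [0, [0.125, 0.054, 0], [0, 0, 0.38]],
  [0, [0.14, 0.061, 0.01], [0, 0, 0.406]],
  [0, [0.148, 0.064, 0.025], [0, 0, 0.406]],
  [0, [0.148, 0.064, 0.04], [0, 0, 0.406]],
])

```text
time_s: 6.92
tcp_pos: [0.4753, 0.2102, 0.2274]
ee_rot: [-2.083, -2.35, 0.001]
force: [-0.4, -0.1, -0.7]
width: 0.158
grasp_force: 25.0
```

>>> jog_arm([
  [0, [0, 0, 0.02], [0, 0, 0]],
  [0, [0, 0, 0.04], [0, 0, 0]],
  [0, [0, 0, 0.06], [0, 0, 0]],
  [0, [0, 0, 0.07], [0, 0, 0]],
  [0, [0, 0, 0.075], [0, 0, 0]],
  [0, [0, 0, 0.075], [0, 0, 0]],
  [0, [0, 0, 0.075], [0, 0, 0]],
  [0, [0, 0, 0.075], [0, 0, 0]],
])

```text
time_s: 7.58
tcp_pos: [0.4768, 0.2087, 0.155]
ee_rot: [2.086, 2.348, 0.003]
force: [-0.1, 0.8, -0.4]
width: 0.161
grasp_force: 25.0
```

Run:
```python
from h import *
s=status.sense();c=eyes.camera_params("wrist");p,d=eyes.get_image("wrist")
cv2.imwrite("pics/w4.png",p[:,:,::-1])
np.savez("pics/w4.npz",p=p,d=d,**c)
P=cloud(d,c).reshape(-1,3); C=np.array([.5012,.2122]); u=np.array([np.cos(np.radians(6.5)),np.sin(np.radians(6.5))]);v=np.array([-u[1],u[0]])
a=(P[:,:2]-C)@u*1000;b=(P[:,:2]-C)@v*1000
for k in range(-4,5):
    m=(P[:,2]>.056)&(P[:,2]<.066)&(abs(b)<55)&(abs(a-k*26-13)<9); print(k*26+13,m.sum(),np.median(a[m]).round(1) if m.sum() else '')
Q=P[(P[:,2]>s['tcp_pos'][2]+.029)&(P[:,2]<s['tcp_pos'][2]+.036)&(abs(b)<80)&(abs(a+26)<30)]
print("held",rect(Q)); print("tcp in rack", (s['tcp_pos'][:2]-C)@u*1000,(s['tcp_pos'][:2]-C)@v*1000)
go(.4755,.2093,.0676,6.5)
```

```text
-91 821 -91.2
-65 474 -63.9
-39 231 -38.7
-13 17 -11.5
13 463 13.6
39 484 39.4
65 501 65.2
91 1113 96.9
117 0 
held (array([476.7, 219.9]), array([ 36.4, 103.4]), 18.2)
tcp in rack -24.612147507063387 -0.678066803529865
shift [ 0.0006 -0.0014  0.0875] turn [ 0.0023 -0.0007  0.0045] yaw 6.76 tcp [0.4768 0.2087 0.1551] t 7.6333
```

View pics/w4.png

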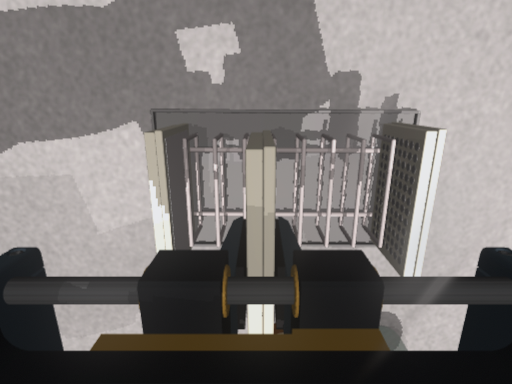

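The plate hangs over its slot, at (260,190) between the hoops at ≈(245) and (298). A -1 mm correction, then descend.

>>> jog_arm([
  [0, [0, -0.001, 0.01], [0, 0, 0.004]],
  [0, [0, -0.001, 0.02], [0, 0, 0.004]],
  [0, [0, -0.001, 0.03], [0, 0, 0.004]],
  [0, [0, -0.001, 0.04], [0, 0, 0.004]],
  [0, [0, -0.001, 0.05], [0, 0, 0.004]],
  [0, [0, -0.001, 0.06], [0, 0, 0.004]],
  [0, [0, -0.001, 0.068], [0, 0, 0.004]],
  [0, [0, -0.001, 0.075], [0, 0, 0.004]],
])

```text
time_s: 8.3
tcp_pos: [0.4748, 0.2083, 0.0777]
ee_rot: [-2.091, -2.344, 0.001]
force: [-0.7, -0.8, -0.3]
width: 0.156
grasp_force: 25.0
```

>>> jog_arm([
  [0, [0, 0, 0.003], [0, 0, 0]],
  [0, [0, 0, 0.005], [0, 0, 0]],
  [0, [0, 0, 0.007], [0, 0, 0]],
  [0, [0, 0, 0.009], [0, 0, 0]],
  [0, [0, 0, 0.01], [0, 0, 0]],
  [0, [0, 0, 0.01], [0, 0, 0]],
  [0, [0, 0, 0.01], [0, 0, 0]],
  [0, [0, 0, 0.01], [0, 0, 0]],
])

```text
time_s: 8.97
tcp_pos: [0.4752, 0.2085, 0.0692]
ee_rot: [2.091, 2.344, 0.001]
force: [-0.3, -0.2, -0.1]
width: 0.16
grasp_force: 25.0
```

Not in contact yet; creep down.

>>> jog_arm([
  [0, [0, 0, 0.0005], [0, 0, 0]],
  [0, [0, 0, 0.001], [0, 0, 0]],
  [0, [0, 0, 0.0015], [0, 0, 0]],
  [0, [0, 0, 0.002], [0, 0, 0]],
  [0, [0, 0, 0.002], [0, 0, 0]],
  [0, [0, 0, 0.002], [0, 0, 0]],
  [0, [0, 0, 0.002], [0, 0, 0]],
  [0, [0, 0, 0.002], [0, 0, 0]],
])

```text
time_s: 9.63
tcp_pos: [0.4751, 0.2084, 0.0671]
ee_rot: [2.091, 2.344, 0.0]
force: [-1.1, -0.5, 2.7]
width: 0.157
grasp_force: 25.0
```

>>> jog_arm([
  [0, [0, 0, 0.0005], [0, 0, 0]],
  [15, [0, 0, 0.0005], [0, 0, 0]],
  [20, [0, 0, 0.0005], [0, 0, 0]],
  [30, [0, 0, 0.0005], [0, 0, 0]],
  [40, [0, 0, 0.0005], [0, 0, 0]],
  [40, [0, 0, 0.0005], [0, 0, 0]],
  [40, [0, 0, 0.0005], [0, 0, 0]],
  [40, [0, 0, 0.0005], [0, 0, 0]],
])

```text
time_s: 10.3
tcp_pos: [0.475, 0.2083, 0.0663]
ee_rot: [-2.091, -2.344, 0.0]
force: [0.1, 0.3, -0.0]
width: 0.398
grasp_force: 0.0
```

>>> jog_arm([
  [40, [0, 0, -0.01], [0, 0, 0]],
  [40, [0, 0, -0.025], [0, 0, 0]],
  [40, [0, 0, -0.045], [0, 0, 0]],
  [40, [0, 0, -0.075], [0, 0, 0]],
  [50, [0, 0, -0.105], [0, 0, 0]],
  [50, [0, 0, -0.13], [0, 0, 0]],
  [50, [0, 0, -0.15], [0, 0, 0]],
  [50, [0, 0, -0.15], [0, 0, 0]],
])

```text
time_s: 10.97
tcp_pos: [0.4774, 0.2094, 0.2217]
ee_rot: [2.088, 2.341, 0.014]
force: [0.6, 0.6, 0.6]
width: 0.499
grasp_force: 0.0
```

```bash
cat > chk.py <<'E'
from h import *
def chk(C=np.array([.5012,.2122])):
    c=eyes.camera_params("wrist");p,d=eyes.get_image("wrist")
    P=cloud(d,c).reshape(-1,3); u=np.array([np.cos(np.radians(6.5)),np.sin(np.radians(6.5))]);v=np.array([-u[1],u[0]])
    a=(P[:,:2]-C)@u*1000;b=(P[:,:2]-C)@v*1000
    for k in range(-4,5):
        m=(P[:,2]>.08)&(P[:,2]<.12)&(abs(b)<75)&(abs(a-k*26)<13)
        if m.sum()>200: print(k*26,m.sum(),"z95",np.percentile(P[m,2],95).round(4),rect(P[m][P[m,2]>np.percentile(P[m,2],95)-.006]), "rack xy",a[m].mean().round(1),b[m].mean().round(1))
    return p
E
python3 - <<'E'
from chk import *
chk(); go(.4695,-.285,.25,64.5)
E
```

```text
-104 2235 z95 0.1005 (array([399.1, 198.9]), array([ 15.3, 126.4]), 6.3) rack xy -101.2 2.7
-26 1811 z95 0.1008 (array([475.8, 208.4]), array([ 14.4, 126.5]), 6.8) rack xy -25.5 2.9
104 2656 z95 0.1007 (array([605.2, 223.7]), array([ 15.4, 127.6]), 6.5) rack xy 102.4 4.5
shift [-0.4898 -0.0627 -0.032 ] turn [ 0.006   0.0013 -1.0117] yaw 6.53 tcp [0.4763 0.2089 0.2192] t 11.0167
```

>>> jog_arm([
  [50, [-0.015, -0.002, -0.01], [0, 0, -0.05]],
  [50, [-0.045, -0.006, -0.02], [0, 0, -0.12]],
  [50, [-0.08, -0.01, -0.025], [0, 0, -0.2]],
  [50, [-0.115, -0.015, -0.03], [0, 0, -0.28]],
  [50, [-0.15, -0.019, -0.03], [0, 0, -0.36]],
  [50, [-0.185, -0.024, -0.03], [0, 0, -0.44]],
  [50, [-0.22, -0.028, -0.03], [0, 0, -0.52]],
  [50, [-0.255, -0.033, -0.03], [0, 0, -0.6]],
])

```text
time_s: 11.68
tcp_pos: [0.4702, -0.0503, 0.2451]
ee_rot: [-1.298, -2.858, 0.001]
force: [1.0, -0.3, 0.3]
width: 0.502
grasp_force: 0.0
```

Run:
```python
from h import *
go(.4695,-.285,.20,64.5)
```

```text
shift [-0.1764 -0.1549  0.045 ] turn [-0.0011 -0.0022 -0.4076] yaw 41.15 tcp [ 0.4702 -0.0503  0.2451] t 11.6833
```

>>> jog_arm([
  [50, [-0.028, -0.024, 0], [0, 0, -0.08]],
  [50, [-0.055, -0.048, 0], [0, 0, -0.16]],
  [50, [-0.082, -0.072, 0], [0, 0, -0.24]],
  [50, [-0.11, -0.096, 0], [0, 0, -0.32]],
  [50, [-0.138, -0.12, 0], [0, 0, -0.38]],
  [50, [-0.16, -0.14, 0.01], [0, 0, -0.4076]],
  [50, [-0.176, -0.155, 0.03], [0, 0, -0.4076]],
  [50, [-0.176, -0.155, 0.045], [0, 0, -0.4076]],
])

```text
time_s: 12.35
tcp_pos: [0.4683, -0.2869, 0.1988]
ee_rot: [-0.705, -3.059, 0.002]
force: [-0.7, 0.2, -1.3]
width: 0.499
grasp_force: 0.0
```

>>> jog_arm([
  [50, [0, 0, 0], [0, 0, 0]],
  [50, [0, 0, 0], [0, 0, 0]],
  [50, [0, 0, 0], [0, 0, 0]],
  [50, [0, 0, 0], [0, 0, 0]],
  [50, [0, 0, 0], [0, 0, 0]],
  [50, [0, 0, 0], [0, 0, 0]],
  [50, [0, 0, 0], [0, 0, 0]],
  [50, [0, 0, 0], [0, 0, 0]],
])

```text
time_s: 13.02
tcp_pos: [0.4696, -0.2831, 0.2018]
ee_rot: [0.699, 3.062, -0.0]
force: [0.4, 0.0, -0.1]
width: 0.498
grasp_force: 0.0
```

Run:
```python
from h import *
c=eyes.camera_params("wrist");p,d=eyes.get_image("wrist")
cv2.imwrite("pics/w5.png",p[:,:,::-1])
P=cloud(d,c); m=((P[...,2]>.124)&(P[...,2]<.137)&(P[...,0]<.62)).astype(np.uint8)
k,l,s,cc=cv2.connectedComponentsWithStats(m)
for i in range(1,k):
    if s[i,4]>100: print(s[i],rect(P[l==i]),np.median(P[l==i][:,2]))
go(.4695,-.285,.10,64.5)
```

```text
[ 250  129   19  146 2487] (array([ 470.5, -284.3]), array([ 15.1, 127.8]), 64.5) 0.13108552670411844
shift [-0.0007 -0.0017  0.1017] turn [ 0.      0.0005 -0.0038] yaw 64.28 tcp [ 0.4695 -0.2831  0.2017] t 13.0667
```

View pics/w5.png

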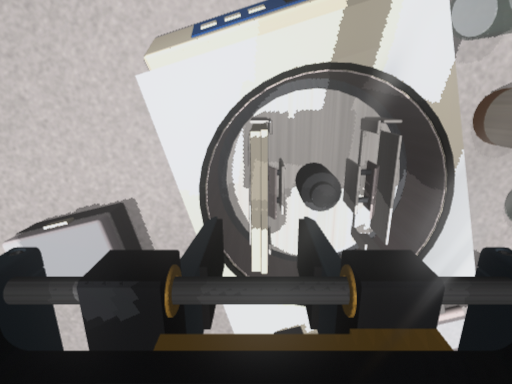

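Plate B sits at (260,200) between the fingers, and the rotor hasn't turned. Descend and grip.

>>> jog_arm([
  [50, [-0.001, -0.0012, 0.025], [0, 0, -0.004]],
  [50, [-0.001, -0.0012, 0.05], [0, 0, -0.004]],
  [50, [-0.001, -0.0012, 0.072], [0, 0, -0.004]],
  [50, [-0.001, -0.0012, 0.086], [0, 0, -0.004]],
  [50, [-0.001, -0.0012, 0.095], [0, 0, -0.004]],
  [50, [-0.001, -0.0012, 0.101], [0, 0, -0.004]],
  [50, [-0.001, -0.0012, 0.101], [0, 0, -0.004]],
  [50, [-0.001, -0.0012, 0.101], [0, 0, -0.004]],
], newtons=25)

```text
time_s: 13.73
tcp_pos: [0.4703, -0.285, 0.101]
ee_rot: [0.693, 3.063, -0.0]
force: [0.8, -1.0, 0.3]
width: 0.504
grasp_force: 0.0
```

>>> jog_arm([
  [30, [0, 0, 0], [0, 0, 0]],
  [20, [0, 0, 0], [0, 0, 0]],
  [10, [0, 0, 0], [0, 0, 0]],
  [0, [0, 0, 0], [0, 0, 0]],
  [0, [0, 0, 0], [0, 0, 0]],
  [0, [0, 0, 0], [0, 0, 0]],
  [0, [0, 0, 0], [0, 0, 0]],
  [0, [0, 0, 0], [0, 0, 0]],
])

```text
time_s: 14.4
tcp_pos: [0.4701, -0.2845, 0.1008]
ee_rot: [0.694, 3.063, 0.001]
force: [0.8, 1.8, 3.3]
width: 0.155
grasp_force: 25.0
```

>>> jog_arm([
  [0, [0, 0, -0.005], [0, 0, 0]],
  [0, [0, 0, -0.012], [0, 0, 0]],
  [0, [0, 0, -0.02], [0, 0, 0]],
  [0, [0, 0, -0.03], [0, 0, 0]],
  [0, [0, 0, -0.04], [0, 0, 0]],
  [0, [0, 0, -0.05], [0, 0, 0]],
  [0, [0, 0, -0.06], [0, 0, 0]],
  [0, [0, 0, -0.07], [0, 0, 0]],
])

```text
time_s: 15.07
tcp_pos: [0.4702, -0.2856, 0.1726]
ee_rot: [0.693, 3.062, -0.003]
force: [-0.6, 0.4, -1.5]
width: 0.154
grasp_force: 25.0
```

>>> jog_arm([
  [0, [0, 0, -0.015], [0, 0, 0]],
  [0, [0, 0, -0.03], [0, 0, 0]],
  [0, [0, 0, -0.05], [0, 0, 0]],
  [0, [0, 0, -0.07], [0, 0, 0]],
  [0, [0, 0, -0.085], [0, 0, 0]],
  [0, [0, 0, -0.095], [0, 0, 0]],
  [0, [0, 0, -0.1], [0, 0, 0]],
  [0, [0, 0, -0.1], [0, 0, 0]],
])

```text
time_s: 15.73
tcp_pos: [0.4701, -0.2852, 0.2719]
ee_rot: [0.693, 3.062, -0.002]
force: [0.5, -0.1, -0.9]
width: 0.161
grasp_force: 25.0
```

Run:
```python
from h import *
c=eyes.camera_params("wrist");s=status.sense();p,d=eyes.get_image("wrist")
P=cloud(d,c); zt=s['tcp_pos'][2]
m=((P[...,2]>zt+.024)&(P[...,2]<zt+.042)&(np.linalg.norm(P[...,:2]-s['tcp_pos'][:2],axis=-1)<.09)&(p.min(-1)>110)).astype(np.uint8)
k,l,st,cc=cv2.connectedComponentsWithStats(m)
for i in range(1,k):
    if st[i,4]>100: print(st[i],rect(P[l==i]),np.percentile(P[l==i][:,2],[5,50,95])-zt)
go(.5270,.2152,.27,6.5)
```

```text
[ 246  145   31  131 3443] (array([ 443.5, -272.1]), array([14.2, 68.4]), 64.6) [0.02883663 0.03014746 0.03173416]
[248 305  26  29 706] (array([ 498.8, -298.8]), array([14.1, 21. ]), 65.3) [0.02909528 0.03037334 0.03190812]
shift [0.1637 0.476  0.0005] turn [1.0000e-04 6.0000e-04 1.0121e+00] yaw 64.49 tcp [ 0.4697 -0.2849  0.2707] t 15.7833
```

>>> jog_arm([
  [0, [0.005, 0.015, 0], [0, 0, 0.05]],
  [0, [0.015, 0.044, 0], [0, 0, 0.12]],
  [0, [0.026, 0.076, 0], [0, 0, 0.2]],
  [0, [0.037, 0.108, 0], [0, 0, 0.28]],
  [0, [0.048, 0.14, 0], [0, 0, 0.36]],
  [0, [0.059, 0.172, 0], [0, 0, 0.44]],
  [0, [0.07, 0.204, 0], [0, 0, 0.52]],
  [0, [0.081, 0.236, 0], [0, 0, 0.6]],
])

```text
time_s: 16.45
tcp_pos: [0.4975, -0.0353, 0.2692]
ee_rot: [-1.573, -2.717, 0.002]
force: [1.0, 0.2, -0.3]
width: 0.159
grasp_force: 25.0
```

Run:
```python
from h import *
go(.5270,.2152,.24,6.5)
```

```text
shift [0.2025 0.1504 0.0292] turn [-0.0023 -0.0009  0.408 ] yaw 29.88 tcp [ 0.4975 -0.0353  0.2692] t 16.45
```

>>> jog_arm([
  [0, [0.027, 0.02, 0], [0, 0, 0.07]],
  [0, [0.054, 0.04, 0], [0, 0, 0.14]],
  [0, [0.081, 0.06, 0], [0, 0, 0.21]],
  [0, [0.108, 0.08, 0], [0, 0, 0.28]],
  [0, [0.135, 0.1, 0], [0, 0, 0.34]],
  [0, [0.162, 0.12, 0], [0, 0, 0.39]],
  [0, [0.185, 0.137, 0], [0, 0, 0.408]],
  [0, [0.2025, 0.1504, 0], [0, 0, 0.408]],
])

```text
time_s: 17.12
tcp_pos: [0.5262, 0.216, 0.2688]
ee_rot: [-2.085, -2.348, 0.003]
force: [0.7, 0.1, -0.8]
width: 0.157
grasp_force: 25.0
```

>>> jog_arm([
  [0, [0, 0, 0.02], [0, 0, 0]],
  [0, [0, 0, 0.045], [0, 0, 0]],
  [0, [0, 0, 0.07], [0, 0, 0]],
  [0, [0, 0, 0.09], [0, 0, 0]],
  [0, [0, 0, 0.105], [0, 0, 0]],
  [0, [0, 0, 0.115], [0, 0, 0]],
  [0, [0, 0, 0.115], [0, 0, 0]],
  [0, [0, 0, 0.115], [0, 0, 0]],
])

```text
time_s: 17.78
tcp_pos: [0.5266, 0.2136, 0.155]
ee_rot: [-2.087, -2.348, 0.002]
force: [0.4, 1.0, -0.6]
width: 0.157
grasp_force: 25.0
```

Run:
```python
from h import *
s=status.sense();c=eyes.camera_params("wrist");p,d=eyes.get_image("wrist")
cv2.imwrite("pics/w6.png",p[:,:,::-1])
P=cloud(d,c).reshape(-1,3); C=np.array([.5012,.2122]); u=np.array([np.cos(np.radians(6.5)),np.sin(np.radians(6.5))]);v=np.array([-u[1],u[0]])
a=(P[:,:2]-C)@u*1000;b=(P[:,:2]-C)@v*1000
for k in range(-4,5):
    m=(P[:,2]>.056)&(P[:,2]<.066)&(abs(b)<55)&(abs(a-k*26-13)<9); print(k*26+13,m.sum(),np.median(a[m]).round(1) if m.sum() else '')
print("tcp in rack", (s['tcp_pos'][:2]-C)@u*1000,(s['tcp_pos'][:2]-C)@v*1000)
go(.5273,.2152,.0693,6.5)
```

```text
-91 1106 -95.2
-65 503 -63.5
-39 0 
-13 680 -12.8
13 62 12.1
39 217 40.4
65 477 65.5
91 841 92.8
117 0 
tcp in rack 25.40387673701542 -1.4590902298066515
shift [0.0013 0.0002 0.0866] turn [ 0.0007 -0.0002  0.0041] yaw 6.74 tcp [0.5272 0.2139 0.1559] t 17.8333
```

View pics/w6.png

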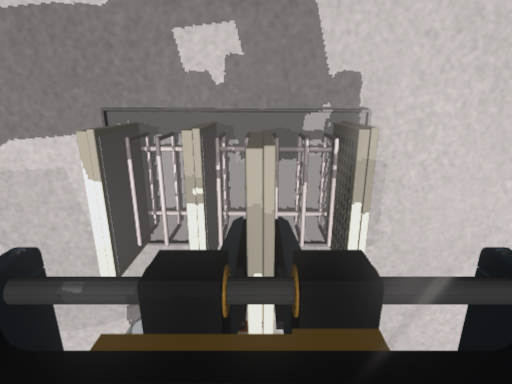

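Plate B is above its slot (260,190), and the first plate stands at (200,190). Descend.

>>> jog_arm([
  [0, [0.001, 0.0005, 0.01], [0, 0, 0.004]],
  [0, [0.001, 0.0005, 0.02], [0, 0, 0.004]],
  [0, [0.001, 0.0005, 0.03], [0, 0, 0.004]],
  [0, [0.001, 0.0005, 0.04], [0, 0, 0.004]],
  [0, [0.001, 0.0005, 0.05], [0, 0, 0.004]],
  [0, [0.001, 0.0005, 0.06], [0, 0, 0.004]],
  [0, [0.001, 0.0005, 0.068], [0, 0, 0.004]],
  [0, [0.001, 0.0005, 0.075], [0, 0, 0.004]],
])

```text
time_s: 18.5
tcp_pos: [0.5269, 0.2147, 0.0792]
ee_rot: [-2.091, -2.344, 0.001]
force: [-0.2, 0.1, -1.3]
width: 0.157
grasp_force: 25.0
```

>>> jog_arm([
  [0, [0, 0, 0.003], [0, 0, 0]],
  [0, [0, 0, 0.005], [0, 0, 0]],
  [0, [0, 0, 0.007], [0, 0, 0]],
  [0, [0, 0, 0.008], [0, 0, 0]],
  [0, [0, 0, 0.0085], [0, 0, 0]],
  [0, [0, 0, 0.009], [0, 0, 0]],
  [0, [0, 0, 0.0095], [0, 0, 0]],
  [0, [0, 0, 0.0095], [0, 0, 0]],
])

```text
time_s: 19.17
tcp_pos: [0.5273, 0.2148, 0.0711]
ee_rot: [2.092, 2.344, 0.001]
force: [0.4, 0.1, -0.8]
width: 0.157
grasp_force: 25.0
```

>>> jog_arm([
  [0, [0, 0, 0.0005], [0, 0, 0]],
  [0, [0, 0, 0.001], [0, 0, 0]],
  [0, [0, 0, 0.0015], [0, 0, 0]],
  [0, [0, 0, 0.002], [0, 0, 0]],
  [0, [0, 0, 0.002], [0, 0, 0]],
  [0, [0, 0, 0.002], [0, 0, 0]],
  [0, [0, 0, 0.002], [0, 0, 0]],
  [0, [0, 0, 0.002], [0, 0, 0]],
])

```text
time_s: 19.83
tcp_pos: [0.5272, 0.2148, 0.069]
ee_rot: [2.092, 2.344, 0.0]
force: [-0.7, 1.1, -0.6]
width: 0.161
grasp_force: 25.0
```

>>> jog_arm([
  [0, [0, 0, 0.0003], [0, 0, 0]],
  [0, [0, 0, 0.0006], [0, 0, 0]],
  [0, [0, 0, 0.0009], [0, 0, 0]],
  [0, [0, 0, 0.001], [0, 0, 0]],
  [0, [0, 0, 0.001], [0, 0, 0]],
  [0, [0, 0, 0.001], [0, 0, 0]],
  [0, [0, 0, 0.001], [0, 0, 0]],
  [0, [0, 0, 0.001], [0, 0, 0]],
])

```text
time_s: 20.5
tcp_pos: [0.5273, 0.2149, 0.0687]
ee_rot: [2.092, 2.344, 0.001]
force: [-2.0, -0.5, 5.0]
width: 0.154
grasp_force: 25.0
```

Contact. Release and back off.

>>> jog_arm([
  [0, [0, 0, 0], [0, 0, 0]],
  [15, [0, 0, 0], [0, 0, 0]],
  [20, [0, 0, 0], [0, 0, 0]],
  [30, [0, 0, 0], [0, 0, 0]],
  [40, [0, 0, 0], [0, 0, 0]],
  [40, [0, 0, 0], [0, 0, 0]],
  [40, [0, 0, 0], [0, 0, 0]],
  [40, [0, 0, 0], [0, 0, 0]],
])

```text
time_s: 21.17
tcp_pos: [0.5272, 0.2148, 0.0678]
ee_rot: [-2.092, -2.344, 0.0]
force: [0.2, 0.3, -0.1]
width: 0.401
grasp_force: 0.0
```

>>> jog_arm([
  [40, [0, 0, -0.01], [0, 0, 0]],
  [40, [0, 0, -0.025], [0, 0, 0]],
  [40, [0, 0, -0.045], [0, 0, 0]],
  [40, [0, 0, -0.075], [0, 0, 0]],
  [40, [0, 0, -0.105], [0, 0, 0]],
  [40, [0, 0, -0.13], [0, 0, 0]],
  [40, [0, 0, -0.15], [0, 0, 0]],
  [40, [0, 0, -0.15], [0, 0, 0]],
])

```text
time_s: 21.83
tcp_pos: [0.5295, 0.2157, 0.2236]
ee_rot: [2.089, 2.34, 0.015]
force: [0.3, 0.4, 0.5]
width: 0.401
grasp_force: 0.0
```

>>> jog_arm([
  [40, [0, 0, 0], [0, 0, 0]],
  [40, [0, 0, 0], [0, 0, 0]],
  [40, [0, 0, 0], [0, 0, 0]],
  [40, [0, 0, 0], [0, 0, 0]],
  [40, [0, 0, 0], [0, 0, 0]],
  [40, [0, 0, 0], [0, 0, 0]],
  [40, [0, 0, 0], [0, 0, 0]],
  [40, [0, 0, 0], [0, 0, 0]],
])

```text
time_s: 22.5
tcp_pos: [0.5272, 0.2148, 0.2177]
ee_rot: [-2.092, -2.344, 0.0]
force: [0.4, 0.3, -0.1]
width: 0.4
grasp_force: 0.0
```

Run:
```python
from chk import *
p=chk(); q,_=eyes.get_image("scene")
cv2.imwrite("pics/end.png",np.hstack([cv2.resize(p,(400,300)),cv2.resize(q[100:330,100:400],(400,300),interpolation=cv2.INTER_CUBIC)])[:,:,::-1])
```

```text
-104 2656 z95 0.1003 (array([399.4, 198.9]), array([ 15.5, 127. ]), 6.4) rack xy -100.2 2.3
-26 1787 z95 0.1006 (array([475.3, 214.3]), array([ 14.9, 113.9]), 6.7) rack xy -24.5 13.6
26 1845 z95 0.1007 (array([528.1, 214.9]), array([ 14.5, 126.9]), 6.7) rack xy 26.9 4.4
104 2380 z95 0.1007 (array([605.3, 224.2]), array([ 15.1, 127.8]), 6.5) rack xy 103.2 4.4
```

View pics/end.png

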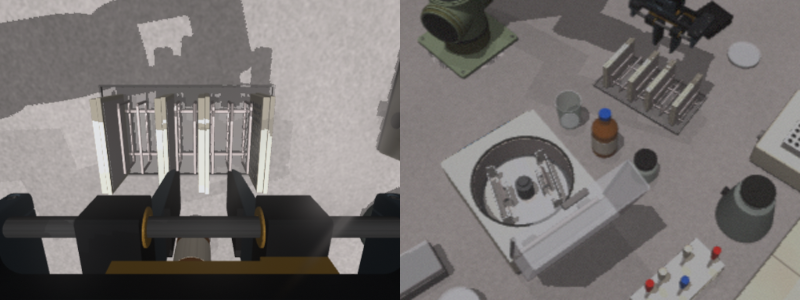

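All four plates stand at equal height in the rack, the rotor is empty, and everything else looks unchanged.

```bash
python3 -c "
from bench import workorder;print(workorder.job_done())"
```

```text
the job is handed in; nothing more can be done
None
```

The job is handed in at about 22 s of the 72 s limit: both microplates from the spinner now stand fully down in the rack (slots -26 and +26 mm) beside the original two, with the lid and everything else on the bench untouched as far as the final pictures show.

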